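Top up the igniter magazine

ROBOT

A 7-joint arm with a two-finger parallel gripper is mounted at the origin on a cart in front of the work surface, level with it; the furniture and walls round the work are solid. World frame = base frame: x ahead of the robot, y to its left, z up, the work surface at z = 0. Lengths are in m, angles in rad, forces in N, time in s.
With the tool pointing down it reaches from about 0.35 to 0.9 m from the base axis. Payload 19.9 kg.
Tool frame: the origin (TCP) lies midway between the tips of the shut fingers; the grasp point (between the pads) lies 19 mm behind it; x points along the fingers, y is the direction in which the jaws open and shut, and the axes are right-handed (so a half turn about x gives the same grasp; the last joint's range is limited). The gripper opens to 94 mm and grips with 3 to 60 N. Pads are 16 mm wide; open, the fingers measure 119 mm over their backs; the gripper's body (75 mm by 177 mm) begins 78 mm behind the grasp point.
Start: joints at [1.165, 0.417, -0.01, 1.614, 0.005, 1.111, -0.053], TCP at [0.223, -0.584, 0.205] pointing down, gripper open.
Joint ranges: [-2.81, 2.81], [-0.39, 2.02], [-1.27, 1.25], [0.06, 2.57], [-1.19, 4.33], [0.19, 2], [-2.82, 2.82]. Speed limits (rad/s): [1.89, 1.89, 2.39, 2.39, 3.01, 3.01, 3.01].

INTERFACE

Orientations are given as a rotation vector (axis times angle).
In Python, from cell import manip gives the robot as it stands.
- The arm moves only by the tool jog_arm, never from a script. Its argument "commands" is a list that holds one entry, the list of rows, each a list of 4 numbers: the shift along the tool's x, y, z in mm, then the turn about the tool's x in rad. In form: [[[x, y, z, spin], ...]]. A call has 1 to 20 rows; each row is the pose to reach, as a shift and turn from the pose commanded when the call began, along the tool's axes at that moment; what a row does not reach only later rows make up. A row lasts 1/10 s, in which the tool goes at most 50 mm and 8.59 degrees, less where a joint would pass 70% of its speed; a pose out of reach is approached as far as the arm can. A call with a gripper value outside its range is refused whole. "fingers" is the finger opening in mm, from 0 to 94, set as the call begins (left out, the last holds). The fingers move at their own pace and stop on an object; "squeeze" is the grip in N (left out, the last holds). Time passes only in rows, so rows that repeat a pose let the fingers close. It gives the time, the measured TCP pose, the force and the opening at its end, in the units of the state.
- manip.get_obs(): the state, without advancing time (a new reading comes with each control period).
- manip.camera(name): name is "scene" or "top"; returns a dict with "pixels" (400x640x3 uint8, red, green, blue), "fx", "fy", "cx", "cy" (pixels), "distortion" ([k1, k2, p1, p2, k3] as OpenCV has them; the pictures are not rectified), "cam_to_world" (4x4, takes a point from camera to world coordinates). Camera axes: x right, y down, z forward; pixel columns grow to the right and rows downward; lengths in m; the calibration is good to about 2 mm. A picture is of the moment at which its call begins. There is no depth.
- manip.hand_in(): hands the job in, once; it reports no verdict.
Trained networks look in a picture, given as the dict that the camera call returned (one of the last four; its "shot" number tells which), for a name from the list of things; names that differ only in an ending like _2 or _b are one class to them, and where a whole thing is asked for, a point or a joint stands for the part that bears it (a point fixed in the world has none). Each returns a list of dicts, best first, with "confidence" (0 to 1); they miss things now and then, are a little off and sometimes report something else, mostly with a low value. They report only what shows in the picture. A call takes as long as a camera call. They do not tell look-alikes from the thing itself.
- manip.silhouettes(picture, label): "region" (400x640 bool, what is visible of it) and "centre" ([column, row] in pixels, amid what is visible of it).
- manip.mark_of(picture, label): "centre" ([column, row] in pixels: a listed point, or the origin of a listed thing).
The state is a dict: "clock": time; "joint_pos": joint angles; "joint_velocities": joint speeds; "effort": joint torques, N m; "tcp_pos": TCP position; "orientation": TCP orientation; "wrist_force": force on the tool from outside, world axes, zero at the start; "wrist_torque": the same for the moment, N m; "grip_width": opening from 0.0 (shut) to 1.0 (fully open).
Only numpy, scipy, OpenCV 4.12 (cv2) and the standard library are available. Lean on these libraries where they do the work, as an engineer would, in place of code of your own. Each camera call takes 0.05 s, during which the arm holds its last target.

TASK

Load the loose blue igniter cartridge into the sloping rail magazine, facing the same way as the one already in it (brass nib downhill, right way up): lay it on the open tray at the high end and let it slide down the tube until it stops against the first one. Leave the orange cartridge where it lies.

Things in the scene. Friction and masses are not known exactly. Their poses are not given: they have to be found in the camera images.
- blue_cartridge: The loose blue plastic block to load: 50 long (x) x 28 wide (y) x 34 high (z) mm, upright edges rounded 7 mm, 40 to 85 g, upright on the bench. Origin: centre of the block's underside. +x is its front, with a brass nib (10 mm across, sticks out 8 mm) in the middle; black band near the rear (-x), white patch on top. Grip it across the 28 mm width, by the upper half.
- orange_cartridge: The same shape in orange plastic (same axes): not wanted here, to be left where it lies.
- magazine: Sloping aluminium rail on a grey 230 x 110 mm foot fixed to the bench. Origin: foot's centre on the bench, z up, +x horizontal downhill. Slick floor, 28 deg, 260 mm long, upper end at x -115, z 142 mm: first 85 mm an open tray 56 mm wide, walls 12 mm; then a 40 mm funnel into a tube 36 wide, 40 high inside, slotted roof from x 14 mm. A blue cartridge is fixed at its bottom, nib downhill.
- tray (a point): Middle of the open tray's floor, 45 mm down the rail: x -75, y 0, z 121 mm in the magazine's frame, whose axes it shares. A cartridge laid here, its x along the magazine's x, slides down by itself when let go. Held level, its rear lower edge touches the floor first, with its underside 13 mm above this point; the nose tips down on release.
- seat (a point): Where the tip of the new cartridge's nib ends up when it rests against the first cartridge's rear: in the tube at x = 65 mm, y = 0, z = 66 mm in the magazine's frame.
- nib (a point): Tip of the blue cartridge's nib: 33 mm ahead (+x) of its origin and 17 mm up.
Mind the look-alikes: they are no part of the job. Of the things that look like the blue_cartridge, take the one that is farthest to the robot's left at the start.

How it is judged:
At the end, for the whole second after the job is handed in: The blue cartridge rests right way up (within 43 degrees of vertical, the rail itself being at 28) in the magazine's tube, its nib tip within 12 mm of the point where it meets the first cartridge; the orange cartridge is within 30 mm of its start (distance between nib and seat below 0.012 m and angle between blue_cartridge's own z axis and vertical below 0.75 rad and linear speed of blue_cartridge below 0.02 m/s and distance of orange_cartridge from where it was at the start of the episode below 0.03 m); the robot touches nothing.
It fails at once if the orange cartridge is moved by more than 30 mm (distance of orange_cartridge from where it was at the start of the episode above 0.03 m).
It also fails if it takes over 35 s, if anything falls off the work surface, if the arm or the gripper's body presses on something with over 40 N, if the wrist force passes 120 N, or if a joint passes its speed limit or range.

## Working session

There is one attempt and no reset: what is moved stays moved. The work goes in short steps, Python scripts to look and compute and a tool call to move; the robot and the scene stay as the last step left them, time stands still between calls to the robot, and variables do not carry over. Pictures are saved under pics/ and viewed, and the job is handed in when it is done.

Besides the shell and the picture viewer there is one more tool, called after "Call:" as name(argument=value, ...) on one line, values as JSON. jog_arm: Moves the arm, as the interface text tells. Its arguments: {"type":"object","properties":{"commands":{"type":"array"},"fingers":{"type":"number"},"squeeze":{"type":"number"}},"required":["commands"]}

```bash
mkdir -p pics; cat > h.py <<'E'
import numpy as np, cv2
from cell import manip
from scipy.spatial.transform import Rotation as R
def K(p): return np.array([[p['fx'],0,p['cx']],[0,p['fy'],p['cy']],[0,0,1.]])
def ray(p,px):
    u=cv2.undistortPoints(np.array([[px]],float),K(p),np.array(p['distortion'],float))[0,0]
    T=np.array(p['cam_to_world']); return T[:3,3],T[:3,:3]@np.array([u[0],u[1],1.])
def atz(p,px,z):
    o,d=ray(p,px); return o+d*(z-o[2])/d[2]
def proj(p,X):
    T=np.linalg.inv(np.array(p['cam_to_world'])); 
    return cv2.projectPoints(np.atleast_2d(X).astype(float),cv2.Rodrigues(T[:3,:3])[0],T[:3,3],K(p),np.array(p['distortion'],float))[0][:,0]
def save(p,n): cv2.imwrite('pics/'+n,p['pixels'][:,:,::-1])
E
python3 - <<'E'
from h import *
import pickle
o=manip.get_obs(); print({k:np.round(v,3) for k,v in o.items()})
for c in ['scene','top']:
    p=manip.camera(c); save(p,c+'0.png'); pickle.dump(p,open(c+'0.pkl','wb'))
    print(c,np.round(p['cam_to_world'],3).tolist(),p['fx'])
    for l in ['blue_cartridge','orange_cartridge','magazine','tray','seat','nib']:
        try: print(l,'S',[(round(d['confidence'],2),np.round(d['centre']).tolist(),int(d['region'].sum())) for d in manip.silhouettes(p,l)])
        except Exception as e: print(l,e)
        try: print(l,'M',[(round(d['confidence'],2),np.round(d['centre'],1).tolist(), np.round(atz(p,d['centre'],0),3).tolist()) for d in manip.mark_of(p,l)])
        except Exception as e: print(l,e)
E
```

```text
{'clock': np.float64(0.0), 'joint_pos': array([ 1.165,  0.418, -0.01 ,  1.614,  0.005,  1.111, -0.053]), 'joint_velocities': array([-0.   , -0.003,  0.   , -0.001,  0.   , -0.001,  0.   ]), 'effort': array([-4.0000e-03, -8.5126e+01,  6.3600e-01, -4.2601e+01, -4.9000e-02,
        1.9000e-02,  0.0000e+00]), 'tcp_pos': array([ 0.223, -0.584,  0.205]), 'orientation': array([ 2.023,  0.374, -2.023]), 'wrist_force': array([ 0.634, -0.142,  0.203]), 'wrist_torque': array([ 0.009, -0.009,  0.02 ]), 'grip_width': np.float64(0.998)}
scene [[0.613, -0.313, 0.726, -0.138], [-0.79, -0.259, 0.556, -0.662], [0.014, -0.914, -0.406, 0.507], [0.0, 0.0, 0.0, 1.0]] 376.62656696440683
blue_cartridge S [(0.87, [447.0, 299.0], 437), (0.67, [468.0, 276.0], 455), (0.46, [429.0, 270.0], 178)]
blue_cartridge M [(0.74, [373.6, 279.3], [0.503, -0.322, 0.0]), (0.73, [418.8, 282.0], [0.559, -0.407, 0.0]), (0.69, [448.6, 304.5], [0.525, -0.489, 0.0]), (0.57, [466.4, 283.2], [0.623, -0.493, 0.0])]
orange_cartridge S [(0.77, [310.0, 249.0], 263)]
orange_cartridge M [(0.67, [311.1, 255.9], [0.49, -0.148, 0.0])]
magazi
[... 240 characters left out ...]
.3, 196.7], [0.57, 0.353, 0.0])]
nib S [(0.97, [450.0, 300.0], 469), (0.9, [377.0, 270.0], 437), (0.85, [472.0, 276.0], 429), (0.6, [428.0, 272.0], 163)]
nib M [(0.91, [483.7, 274.9], [0.681, -0.514, 0.0]), (0.84, [441.6, 305.6], [0.512, -0.479, 0.0]), (0.81, [390.6, 268.6], [0.566, -0.331, 0.0]), (0.72, [309.4, 256.5], [0.486, -0.146, 0.0]), (0.64, [414.0, 280.6], [0.557, -0.396, 0.0])]
top [[0.007, -0.981, 0.193, 0.282], [-1.0, -0.005, 0.01, -0.127], [-0.009, -0.193, -0.981, 1.535], [0.0, 0.0, 0.0, 1.0]] 469.78429525573046
blue_cartridge S []
blue_cartridge M []
orange_cartridge S []
orange_cartridge M []
magazine S []
magazine M []
tray S []
tray M []
seat S []
seat M []
nib S []
nib M []
```

View pics/scene0.png

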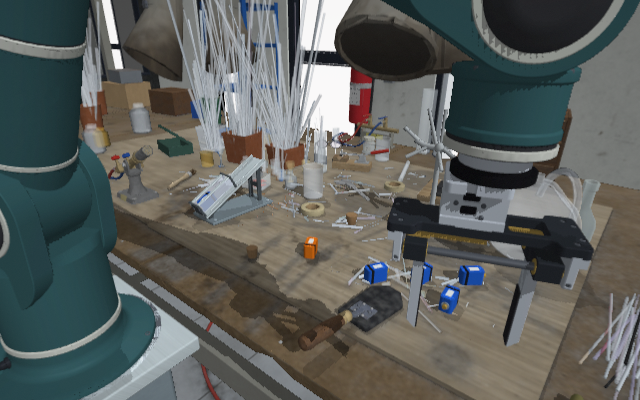

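View pics/top0.png

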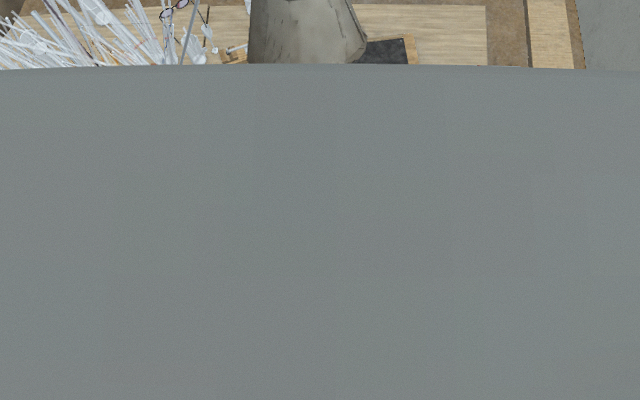

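The scene picture shows the blue cartridges at about (375,272), (422,272), (470,275) and (448,300), orange at (311,248) and the magazine at (230,190). The top view is covered by something grey and is no use. Next, close crops of the cartridges and the magazine.

```bash
python3 - <<'E'
import pickle,cv2
p=pickle.load(open('scene0.pkl','rb'));im=p['pixels'][:,:,::-1]
cv2.imwrite('pics/c1.png',cv2.resize(im[235:325,340:500],None,fx=5,fy=5,interpolation=cv2.INTER_CUBIC))
cv2.imwrite('pics/c2.png',cv2.resize(im[145:230,180:280],None,fx=7,fy=7,interpolation=cv2.INTER_CUBIC))
E
```

```text
(no output)
```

View pics/c1.png

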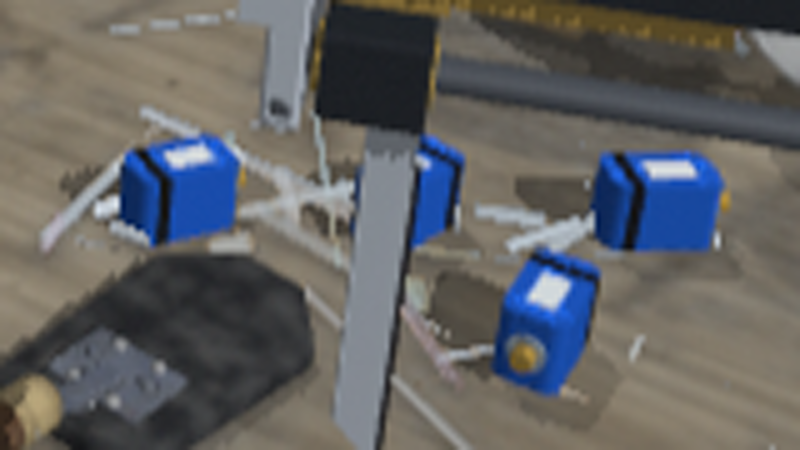

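View pics/c2.png

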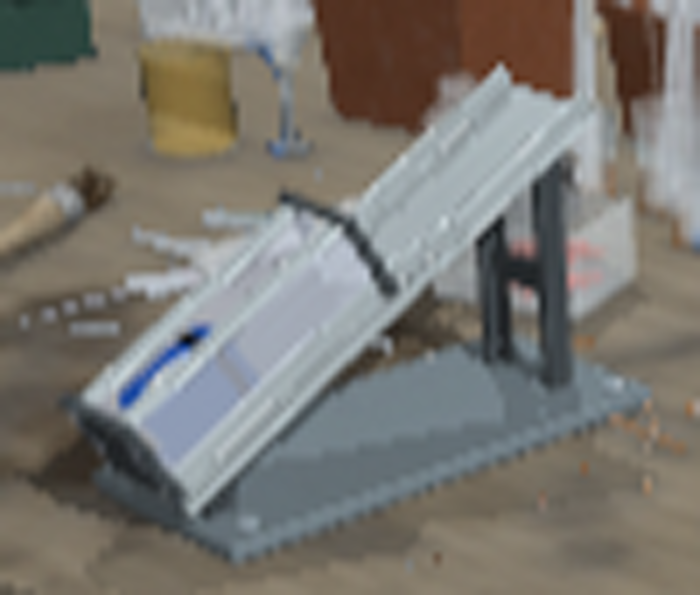

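```bash
cat > fit.py <<'E'
from h import *
import pickle
from scipy.optimize import least_squares, minimize
p=pickle.load(open('scene0.pkl','rb'))
def W(q,P):
    P=np.atleast_2d(P).astype(float); c,s=np.cos(q[2]),np.sin(q[2])
    return np.c_[q[0]+c*P[:,0]-s*P[:,1], q[1]+s*P[:,0]+c*P[:,1],P[:,2]]
# magazine
marks=np.array([[-.075,0,.121],[.065,0,.066],[0,0,0]]); px=np.array([[248.2,164.4],[212.3,196.7],[235.9,206.2]])
c,s=np.cos(np.radians(28)),np.sin(np.radians(28))
top=lambda y,h:[-.115+h*s,y,.142+h*c]
corn=np.array([[.115,-.055,0],[-.115,-.055,0],[.115,.055,0]]); cpx=np.array([[214.3,225],[272.9,202],[193.6,213.5]])
for nm,(A,B) in dict(marks=(marks,px),corn=(corn,cpx),both=(np.r_[marks,corn],np.r_[px,cpx])).items():
    best=min((least_squares(lambda q:(proj(p,W(q,A))-B).ravel(),[.57,.23,y0],loss='soft_l1') for y0 in np.arange(-3,3.2,.7)),key=lambda r:r.cost)
    print(nm,best.x.round(4),best.cost.round(2),best.fun.reshape(-1,2).round(1).tolist())
qm=best.x
# cartridge
reg=[d for d in manip.silhouettes(p,'nib') ] if 0 else None
im=p['pixels'].astype(int)
def colmask(box):
    m=np.zeros(im.shape[:2],np.uint8); x0,y0,x1,y1=box
    sub=im[y0:y1,x0:x1]; m[y0:y1,x0:x1]=(sub[...,2]>sub[...,0]+50)
    ks=np.ones((5,5),np.uint8); return cv2.morphologyEx(m,cv2.MORPH_CLOSE,ks)
m=colmask((358,255,392,290)); print('mask',m.sum())
def outline(n=6):
    pts=[]
    for cx,cy,a0 in [(.018,.007,0),(-.018,.007,90),(-.018,-.007,180),(.018,-.007,270)]:
        for a in np.radians(a0+np.linspace(0,90,n)): 
            for z in(0,.034): pts.append([cx+.007*np.cos(a),cy+.007*np.sin(a),z])
    return np.array(pts)
O=outline()
S=8; x0,y0=350,245
M=cv2.resize(m[y0:300,x0:405],None,fx=S,fy=S,interpolation=cv2.INTER_LINEAR)>0
def cost(q,nib=True):
    u=(proj(p,W(q,O))-[x0,y0]+.5)*S
    r=np.zeros(M.shape,np.uint8); cv2.fillConvexPoly(r,cv2.convexHull(u.astype(np.float32)).astype(int),1)
    iou=(M&(r>0)).sum()/(M|(r>0)).sum()
    e=np.linalg.norm(proj(p,W(q,[[.033,0,.017]]))[0]-[388.8,270.3])
    return 1-iou+.03*min(e,20)
res=[]
for a in np.arange(-3.1,3.1,.4):
    r=minimize(cost,[.52,-.315,a],method='Nelder-Mead',options=dict(initial_simplex=[[.52,-.315,a],[.53,-.315,a],[.52,-.305,a],[.52,-.315,a+.3]],xatol=1e-5,fatol=1e-5)); res.append((r.fun,*r.x))
res.sort(); print(np.round(res[:5],4)); qc=np.array(res[0][1:])
np.save('q.npy',[qm,qc])
v=cv2.resize(p['pixels'][:,:,::-1],None,fx=7,fy=7,interpolation=cv2.INTER_CUBIC)
def dr(P,q,col,close=True):
    u=((proj(p,W(q,P))+.5)*7).astype(int); cv2.polylines(v,[u],close,col,1)
for z in(0,.034): dr(O[(0 if z==0 else 1)::2],qc,(0,255,255))
dr([[.025,0,.017],[.033,0,.017]],qc,(0,255,0),False)
dr([[-.025,0,.034],[.025,0,.034]],qc,(0,255,0),False)
foot=[[.115,.055,0],[.115,-.055,0],[-.115,-.055,0],[-.115,.055,0]]; dr(foot,qm,(0,0,255))
L=lambda d,y,h:[-.115+d*c+h*s,y,.142-d*s+h*c]
dr([L(0,.028,0),L(0,-.028,0),L(.085,-.028,0),L(.085,.028,0)],qm,(0,255,255))
dr([L(0,.028,.012),L(0,-.028,.012),L(.085,-.028,.012),L(.085,.028,.012)],qm,(0,255,0))
dr([L(.125,.018,.04),L(.125,-.018,.04),L(.26,-.018,.04),L(.26,.018,.04)],qm,(255,0,255))
cv2.imwrite('pics/f1.png',np.hstack([v[7*145:7*230,7*180:7*280],v[7*250:7*300,7*355:7*400][:].copy() if 0 else v[7*230:7*315,7*350:7*410]])[:, :] if 0 else v[7*145:7*230,7*180:7*280])
cv2.imwrite('pics/f2.png',v[7*240:7*305,7*345:7*430])
E
python3 fit.py
```

```text
marks [0.5599 0.2352 3.1129] 5.79 [[0.1, 1.0], [1.3, -3.1], [-3.2, 0.6]]
corn [0.5597 0.2212 2.1461] 32.35 [[-7.6, -25.5], [1.6, 0.7], [0.1, 0.0]]
both [0.5611 0.2259 2.1807] 56.01 [[7.8, 7.9], [0.4, -9.1], [-1.0, 1.2], [-9.1, -25.6], [0.6, -0.3], [-0.3, 0.1]]
mask 419
[[ 0.0873  0.5079 -0.3221 -0.6614]
 [ 0.0876  0.5081 -0.322  -0.6664]
 [ 0.0877  0.5079 -0.3221 -0.6617]
 [ 0.0884  0.5078 -0.3222 -0.6542]
 [ 0.0884  0.508  -0.3221 -0.6564]]
```

```bash
sed -i 's/^corn=.*cpx=/corn=np.array([[.115,.055,0],[-.115,.055,0],[.115,-.055,0]]); cpx=/' fit.py; python3 fit.py
```

```text
marks [0.5599 0.2352 3.1129] 5.79 [[0.1, 1.0], [1.3, -3.1], [-3.2, 0.6]]
corn [0.5609 0.2257 3.0852] 0.27 [[-0.1, -0.1], [0.4, -0.4], [-0.2, 0.3]]
both [0.5607 0.2283 3.1015] 7.78 [[1.9, 1.4], [2.8, -2.7], [-1.6, 1.1], [-0.1, -0.2], [-0.4, -0.8], [-0.7, 0.4]]
mask 419
[[ 0.0873  0.5079 -0.3221 -0.6614]
 [ 0.0876  0.5081 -0.322  -0.6664]
 [ 0.0877  0.5079 -0.3221 -0.6617]
 [ 0.0884  0.5078 -0.3222 -0.6542]
 [ 0.0884  0.508  -0.3221 -0.6564]]
```

View overlays.

View pics/f1.png

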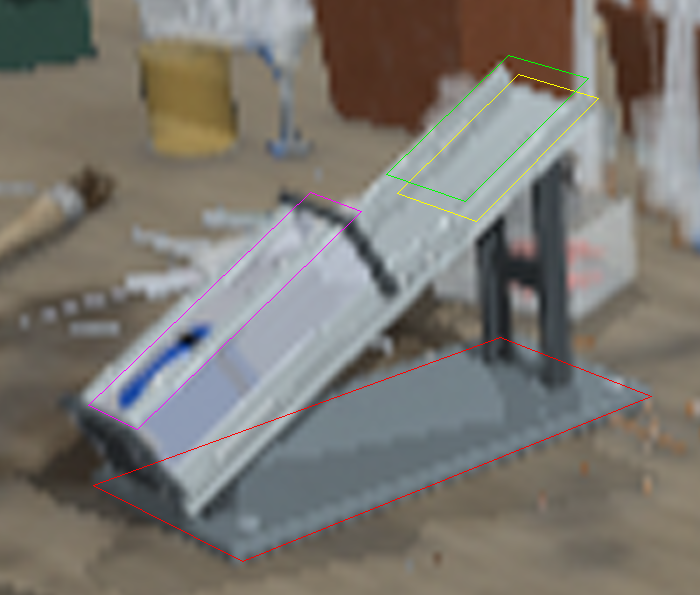

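View pics/f2.png

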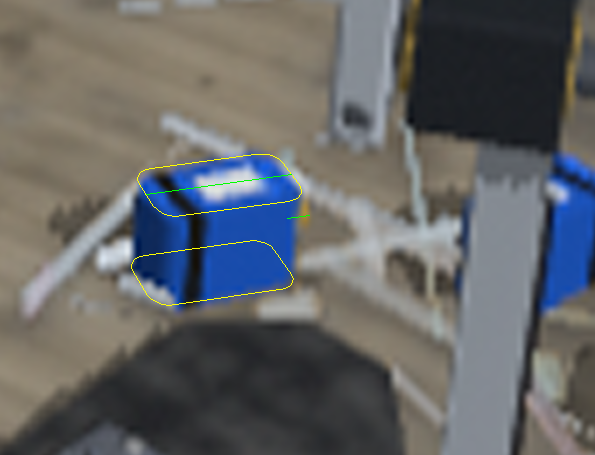

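```bash
cat >> fit.py <<'E'
F=10
def ov(q,name):
    v=cv2.resize(p['pixels'][:,:,::-1][148:228,190:270],None,fx=F,fy=F,interpolation=cv2.INTER_LANCZOS4)
    g=v.copy()
    def dr(P,col,close=True):
        u=((proj(p,W(q,P))+.5-[190,148])*F).astype(int); cv2.polylines(g,[u],close,col,1)
    dr(foot,(0,0,255))
    for h,cl in((0,(0,255,255)),(.012,(0,255,0))): dr([L(0,.028,h),L(0,-.028,h),L(.085,-.028,h),L(.125,-.018,h),L(.26,-.018,h),L(.26,.018,h),L(.125,.018,h),L(.085,.028,h)],cl)
    dr([L((.014+.115)/c-.04*s/c,.018,.04),L((.014+.115)/c-.04*s/c,-.018,.04),L(.26,-.018,.04),L(.26,.018,.04)],(255,0,255))
    cv2.imwrite('pics/'+name+'a.png',v[:600]);cv2.imwrite('pics/'+name+'.png',g[:600])
ov([0.5599,0.2352,3.1129],'m1'); ov([0.5609,0.2257,3.0852],'m2')
E
python3 fit.py >/dev/null
```

```text
(no output)
```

View pics/m1a.png

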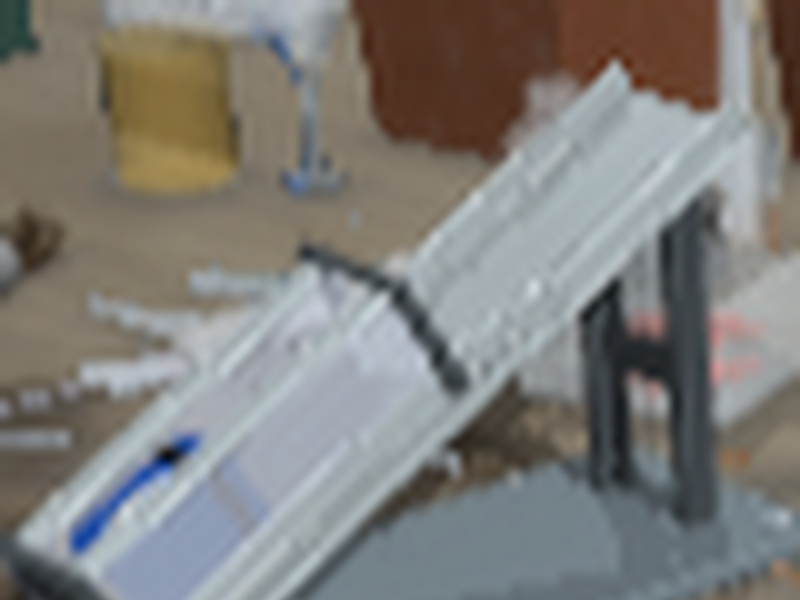

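View pics/m1.png

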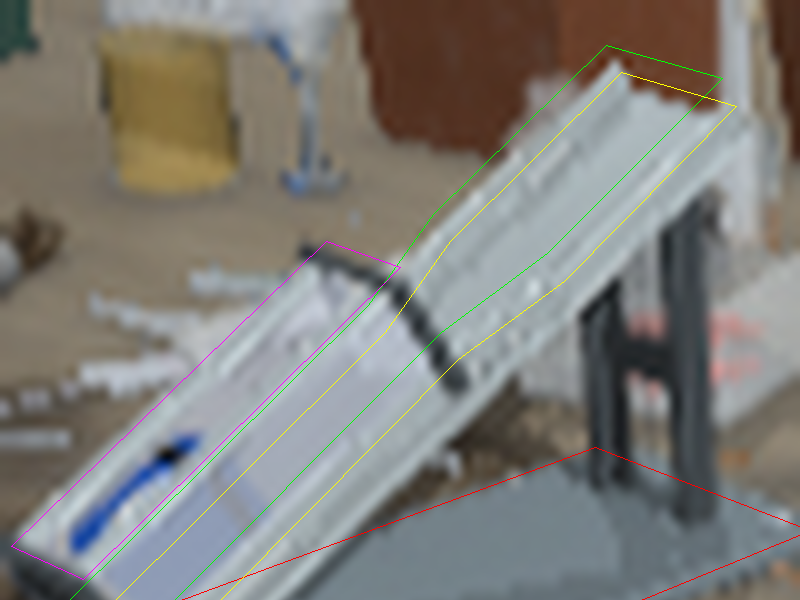

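View pics/m2.png

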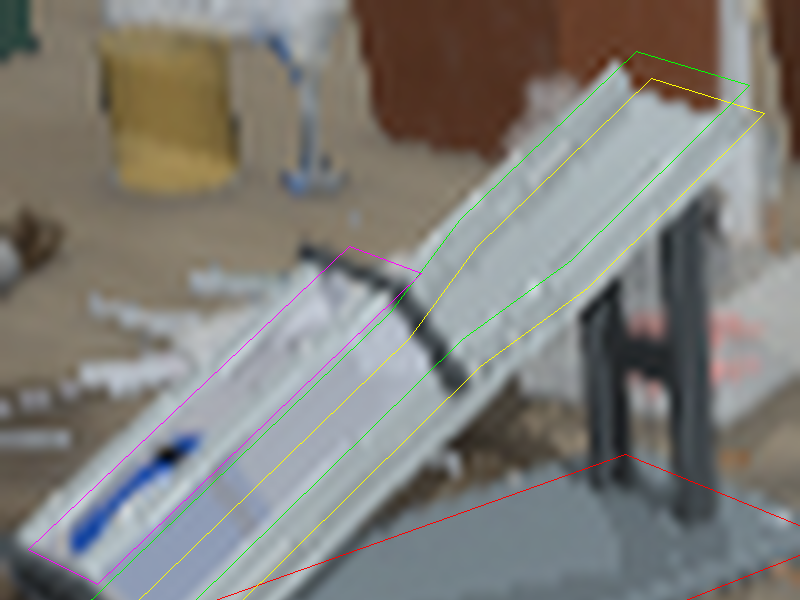

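```bash
python3 - <<'E'
import pickle,cv2
p=pickle.load(open('scene0.pkl','rb'));im=p['pixels'][:,:,::-1]
cv2.imwrite('pics/c3.png',cv2.resize(im[190:232,188:278],None,fx=8.8,fy=8.8,interpolation=cv2.INTER_NEAREST))
E
```

```text
(no output)
```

View pics/c3.png

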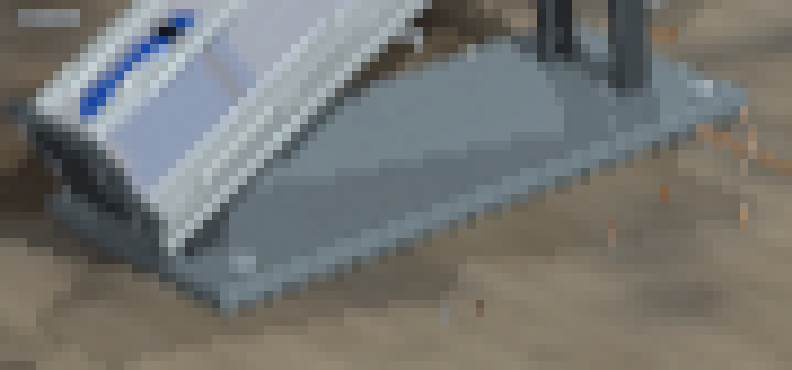

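```bash
cat >> fit.py <<'E'
print('----')
ft=lambda t:np.array([[.115,.055,t],[.115,.055,0],[-.115,.055,t],[-.115,.055,0],[.115,-.055,0],[.115,-.055,t],[-.115,-.055,t]])
fp=np.array([[212.7,223],[213.1,225.3],[272.4,200],[272.2,202],[193.2,214.7],[193,212.2],[251.7,192]])
r=least_squares(lambda q:(proj(p,W(q,ft(q[3])))-fp).ravel(),[.56,.23,3.1,.006],loss='soft_l1');print(r.x.round(4),r.fun.reshape(-1,2).round(1).tolist())
tr=np.array([L(0,-.028,0),L(0,-.028,.012),L(.26,-.018,.04)]);tp=np.array([[252.7,156.7],[251.3,154],[191.5,201.7]])
print((proj(p,W(r.x,tr))-tp).round(1).tolist(), (proj(p,W(r.x,marks))-px).round(1).tolist())
A=lambda t:np.r_[ft(t),tr,marks]; B=np.r_[fp,tp,px]; w=np.r_[np.ones(10),np.ones(3)*.7][:,None]
r2=least_squares(lambda q:((proj(p,W(q,A(q[3])))-B)*w).ravel(),[.56,.23,3.1,.006],loss='soft_l1');print(r2.x.round(4),r2.fun.reshape(-1,2).round(1).tolist())
ov(r.x,'m3');ov(r2.x,'m4')
E
python3 fit.py |sed -n '/----/,$p'
```

```text
----
[0.5577 0.2251 3.0805 0.0066] [[0.3, 0.3], [0.1, 0.0], [0.4, 0.1], [0.6, -0.0], [-0.6, -0.6], [-0.7, -0.0], [-0.1, -0.5]]
[[1.5, -1.1], [1.4, -1.1], [-0.1, 1.1]] [[2.2, 1.9], [2.4, -2.2], [-1.7, 1.6]]
[0.5575 0.2266 3.0899 0.0063] [[0.3, 0.4], [0.1, -0.0], [-0.1, 0.0], [0.2, -0.2], [-1.0, -0.5], [-1.0, 0.1], [-0.8, -0.5], [0.9, -1.2], [0.8, -1.2], [-0.3, 1.1], [1.2, 1.3], [1.5, -1.6], [-1.4, 1.1]]
```

View pics/m4.png

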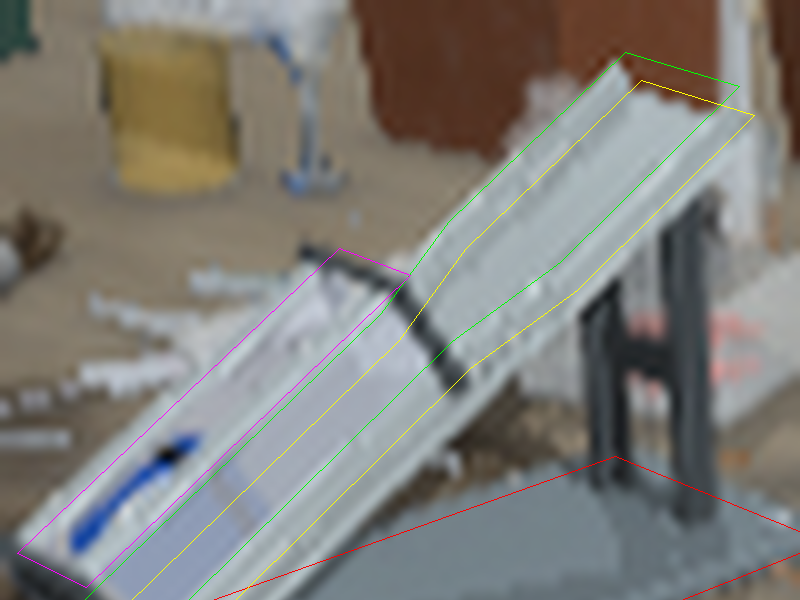

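```bash
cat > a.py <<'E'
from h import *
import pickle
p=pickle.load(open('scene0.pkl','rb'))
o=manip.get_obs(); Rt=R.from_rotvec(o['orientation']).as_matrix(); print(Rt.round(3),o['joint_pos'].round(3))
yt=np.arctan2(Rt[1,1],Rt[0,1]); print('jaw yaw',yt)
q=np.array([.508,-.322,-.66]); v=cv2.resize(p['pixels'][:,:,::-1],None,fx=6,fy=6,interpolation=cv2.INTER_CUBIC)
c,s=np.cos(q[2]),np.sin(q[2])
for op in(.05,.07):
  for sg in(1,-1):
    P=[]
    for x,y in((-.008,op/2),(.008,op/2),(.008,op/2+.0125),(-.008,op/2+.0125)):
        y*=sg;P.append([q[0]+c*x-s*y,q[1]+s*x+c*y,.01])
    cv2.polylines(v,[((proj(p,P)+.5)*6).astype(int)],True,(0,255,0) if op==.05 else (0,255,255),1)
cv2.imwrite('pics/g1.png',v[6*245:6*345,6*320:6*450])
for n,x in dict(pot=(285,163),pot2=(243,160),box=(265,195),roll=(313,197),o=(311,259)).items(): print(n,atz(p,x,0).round(3))
E
python3 a.py
```

```text
[[-0.     0.357 -0.934]
 [ 0.    -0.934 -0.357]
 [-1.    -0.     0.   ]] [ 1.165  0.417 -0.01   1.614  0.005  1.111 -0.053]
jaw yaw -1.2059950151885332
pot [1.002 0.418 0.   ]
pot2 [0.913 0.588 0.   ]
box [0.695 0.226 0.   ]
roll [0.787 0.087 0.   ]
o [ 0.479 -0.157  0.   ]
```

View pics/g1.png

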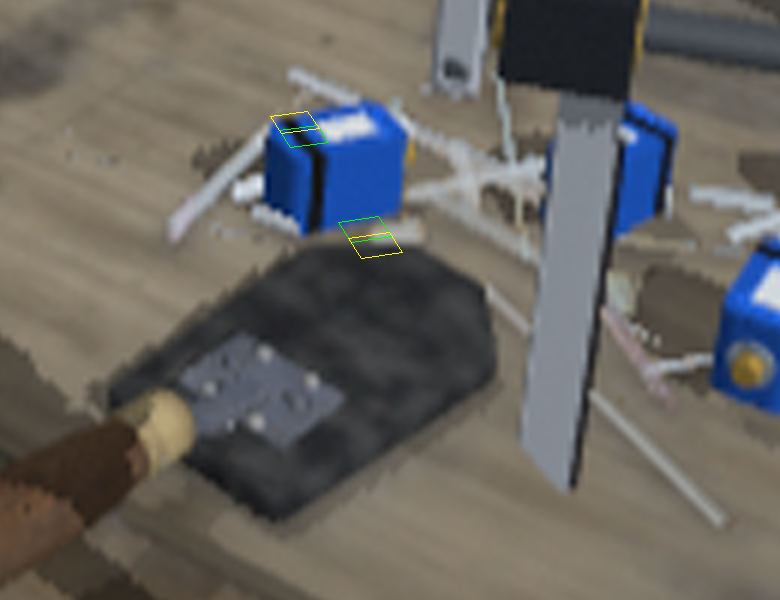

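Candidates: blue at (375,272), (422,272), (470,275), (448,300), plus the fixed one in the magazine at (205,200) and orange at (311,248). By y (about -0.32, -0.41, -0.49, -0.49) the one at (375,272) is farthest left. The crop shows it upright with its nib at (388,270). It is at about (0.508, -0.322) with yaw -0.66. I move above it first.

Call:
jog_arm(commands=[[[0,-14,-36,0.1],[0,-28,-72,0.22],[0,-43,-108,0.34],[0,-57,-144,0.46],[0,-72,-180,0.58],[0,-86,-216,0.7],[0,-100,-252,0.82],[10,-115,-288,0.92],[30,-129,-324,1.0],[50,-139,-350,1.025],[65,-143,-360,1.025],[65,-143,-360,1.025],[65,-143,-360,1.025]]], fingers=54, squeeze=20)

```text
clock: 2.6
tcp_pos: [0.5074, -0.3231, 0.1408]
orientation: [-1.841, 0.632, 1.841]
wrist_force: [0.1, -0.5, 0.9]
grip_width: 0.573
```

```bash
cat > look.py <<'E'
from h import *
import sys,pickle
n,x0,y0,x1,y1,f=sys.argv[1],*map(int,sys.argv[2:7])
p=manip.camera('scene'); pickle.dump(p,open(n+'.pkl','wb'))
o=manip.get_obs(); Rt=R.from_rotvec(o['orientation']).as_matrix()
print(o['clock'],o['tcp_pos'].round(4),'yaw',np.arctan2(Rt[1,1],Rt[0,1]).round(4),o['joint_pos'].round(3),o['grip_width'],o['wrist_force'].round(1)); print(Rt.round(3))
cv2.imwrite('pics/'+n+'.png',cv2.resize(p['pixels'][y0:y1,x0:x1,::-1],None,fx=f,fy=f,interpolation=cv2.INTER_CUBIC))
E
python3 look.py v1 320 180 460 320 4
```

```text
2.65 [ 0.5074 -0.3235  0.1413] yaw -2.2326 [ 0.502  0.442  0.019  1.735 -0.009  0.963 -1.709] 0.5732847273281074 [ 0.4 -0.7  0.3]
[[ 0.    -0.615 -0.789]
 [-0.001 -0.789  0.615]
 [-1.     0.001 -0.001]]
```

View pics/v1.png

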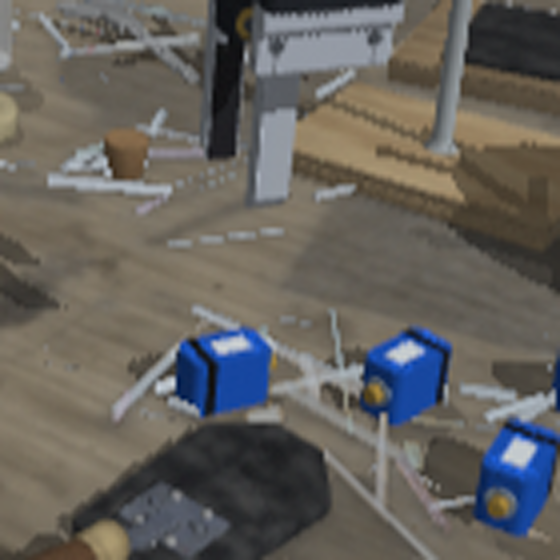

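```bash
python3 - <<'E'
from h import *
import pickle
p=manip.camera('scene')
o=manip.get_obs(); print('tcp px',proj(p,o['tcp_pos']))
for l in('nib','blue_cartridge'):
  for d in manip.mark_of(p,l):
    if d['centre'][0]<400: print(l,d['confidence'],d['centre'],atz(p,d['centre'],.017 if l=='nib' else 0).round(4))
q=np.array([.508,-.322,-.66]);c,s=np.cos(q[2]),np.sin(q[2]); print('model nib',q[0]+c*.033,q[1]+s*.033)
E
```

```text
tcp px [[379.98075683 223.59565895]]
nib 0.74 [389.0, 269.8] [ 0.5361 -0.3418  0.017 ]
model nib 0.5340697436394131 -0.34223285611512333
```

Call:
jog_arm(commands=[[[30,0,0,0],[60,0,0,0],[85,0,0,0],[90,0,0,0],[90,0,0,0]]])

```text
clock: 3.3
tcp_pos: [0.5079, -0.3222, 0.0506]
orientation: [-1.84, 0.631, 1.841]
wrist_force: [0.0, 0.5, 0.2]
grip_width: 0.575
```

```bash
python3 look.py v2 340 230 420 310 9
```

```text
3.35 [ 0.5085 -0.3225  0.0515] yaw -2.2315 [ 0.503  0.559  0.014  1.789 -0.01   0.793 -1.709] 0.5766134502890219 [ 0.2  0.4 -0.6]
[[ 0.001 -0.614 -0.79 ]
 [-0.001 -0.79   0.614]
 [-1.    -0.    -0.001]]
```

View pics/v2.png

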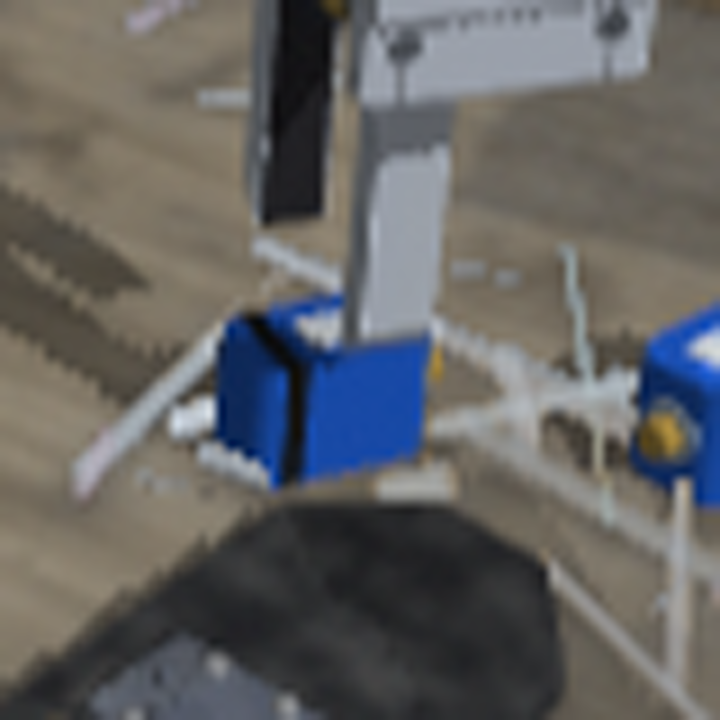

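```bash
cat > ovf.py <<'E'
from h import *
import sys,pickle
n=sys.argv[1];x0,y0,x1,y1,F=map(int,sys.argv[2:7])
p=pickle.load(open(n+'.pkl','rb'));o=manip.get_obs();Rt=R.from_rotvec(o['orientation']).as_matrix();t=o['tcp_pos'];op=o['grip_width']*.094
g=cv2.resize(p['pixels'][y0:y1,x0:x1,::-1],None,fx=F,fy=F,interpolation=cv2.INTER_CUBIC)
def dr(X,col): cv2.polylines(g,[((proj(p,X)+.5-[x0,y0])*F).astype(int)],True,col,1)
for sg in(1,-1):
    for xx in(0,-.04): dr([t+Rt@[xx,sg*y,z] for y,z in((op/2,-.008),(op/2,.008),(op/2+.0125,.008),(op/2+.0125,-.008))],(0,255,0))
q=np.array([.508,-.322,-.66]);c,s=np.cos(q[2]),np.sin(q[2])
for z in(0,.034): dr([[q[0]+c*x-s*y,q[1]+s*x+c*y,z] for x,y in((.025,.014),(-.025,.014),(-.025,-.014),(.025,-.014))],(0,255,255))
cv2.imwrite('pics/'+n+'o.png',g)
E
python3 ovf.py v2 340 230 420 310 9
```

```text
(no output)
```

View pics/v2o.png

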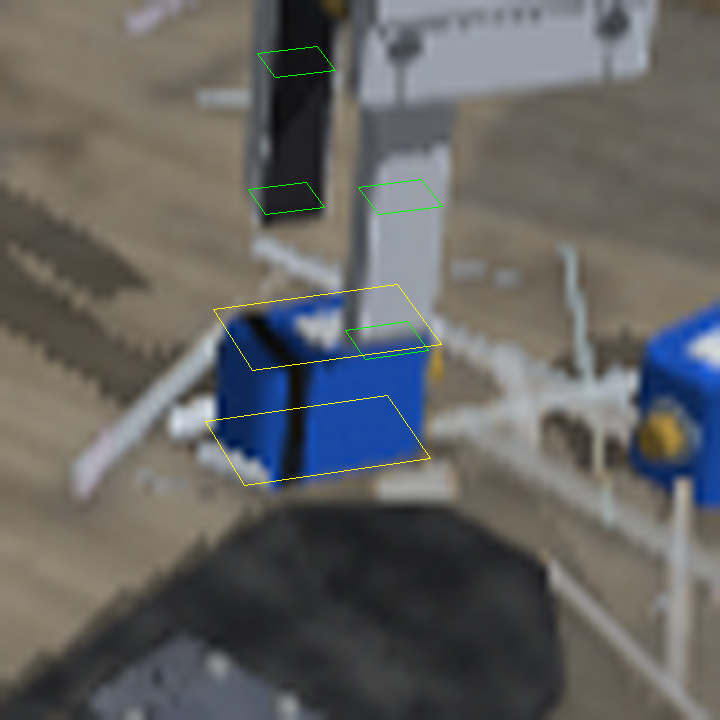

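Fingers straddle the chosen cartridge (crop: near finger tip at (395,345), cartridge top at (310,325)). The projected model agrees with the picture to within about 1 px. I go down and grip.

Call:
jog_arm(commands=[[[20,0,0,0],[36,0,0,0],[40,0,0,0],[40,0,0,0]]])

```text
clock: 3.75
tcp_pos: [0.5081, -0.3218, 0.0104]
orientation: [-1.84, 0.631, 1.842]
wrist_force: [1.1, -0.4, 1.1]
grip_width: 0.573
```

Call:
jog_arm(commands=[[[0,0,0,0],[0,0,0,0],[0,0,0,0],[0,0,0,0],[0,0,0,0],[0,0,0,0]]], fingers=20, squeeze=25)

```text
clock: 4.35
tcp_pos: [0.5086, -0.3219, 0.0109]
orientation: [-1.842, 0.631, 1.841]
wrist_force: [0.4, 0.5, 5.9]
grip_width: 0.31
```

```bash
python3 look.py v3 340 230 420 310 9
```

```text
4.4 [ 0.5086 -0.3219  0.0109] yaw -2.2309 [ 0.504  0.619  0.012  1.803 -0.011  0.719 -1.709] 0.3045591299899969 [-0.9  0.6  6.8]
[[ 0.001 -0.613 -0.79 ]
 [-0.    -0.79   0.613]
 [-1.    -0.    -0.001]]
```

View pics/v3.png

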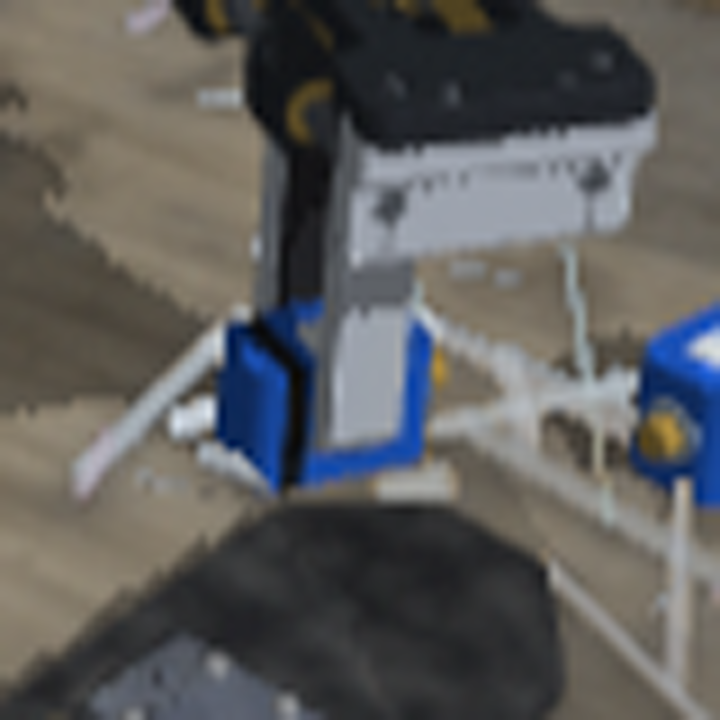

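Gripped: opening 28.6 mm, pads flush on the 28 mm faces in the crop, nib at (440,368). I lift, then carry and turn it.

Call:
jog_arm(commands=[[[-25,0,0,0],[-65,0,0,0],[-105,0,0,0],[-145,0,0,0],[-185,0,0,-0.05],[-215,-10,5,-0.16],[-220,-28,13,-0.28],[-220,-48,23,-0.4],[-220,-68,32,-0.52],[-220,-88,41,-0.64],[-220,-108,51,-0.76],[-220,-128,60,-0.88],[-220,-148,70,-1.0],[-220,-168,79,-1.12],[-220,-188,88,-1.24],[-220,-208,98,-1.36],[-220,-225,106,-1.48],[-220,-238,112,-1.6],[-220,-245,115,-1.7],[-220,-248,116,-1.75]]])

```text
clock: 6.4
tcp_pos: [0.5687, -0.0538, 0.2303]
orientation: [1.55, 0.946, -1.551]
wrist_force: [0.5, -0.2, -0.8]
grip_width: 0.308
```

```bash
python3 look.py v4 0 0 640 400 1
```

```text
6.45 [ 0.5688 -0.0538  0.2304] yaw -0.4741 [ 0.359  0.323 -0.395  1.712  0.135  1.134 -0.549] 0.3075169739386486 [-0.1  1.  -1.2]
[[-0.     0.89  -0.456]
 [ 0.    -0.456 -0.89 ]
 [-1.    -0.    -0.   ]]
```

View pics/v4.png

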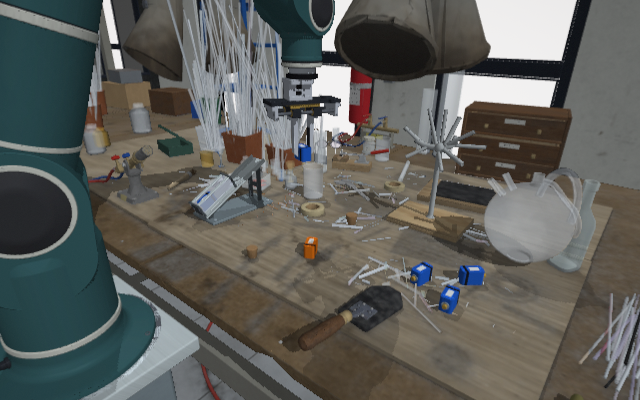

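Call:
jog_arm(commands=[[[0,-5,-18,-0.12],[0,-10,-38,-0.25],[0,-15,-58,-0.38],[0,-20,-78,-0.51],[0,-25,-98,-0.64],[0,-30,-118,-0.77],[0,-36,-138,-0.9],[0,-41,-158,-1.03],[0,-46,-178,-1.16],[0,-51,-198,-1.29],[0,-56,-218,-1.42],[0,-61,-236,-1.55],[0,-65,-252,-1.68],[0,-68,-264,-1.8],[0,-70,-271,-1.9],[0,-71,-274,-1.96],[0,-71,-274,-1.99],[0,-71,-274,-1.99],[0,-71,-274,-1.99]]])

```text
clock: 8.35
tcp_pos: [0.6326, 0.2204, 0.2304]
orientation: [0.05, 1.57, -0.051]
wrist_force: [0.5, 0.1, -1.4]
grip_width: 0.31
```

```bash
python3 look.py v5 160 40 320 240 3
```

```text
8.4 [0.6326 0.2205 0.2305] yaw 1.5068 [ 0.15   0.603 -0.813  1.441  0.444  1.287  0.808] 0.30648083847923097 [-0.5 -0.3 -1.2]
[[-0.     0.064  0.998]
 [-0.     0.998 -0.064]
 [-1.    -0.    -0.   ]]
```

View pics/v5.png

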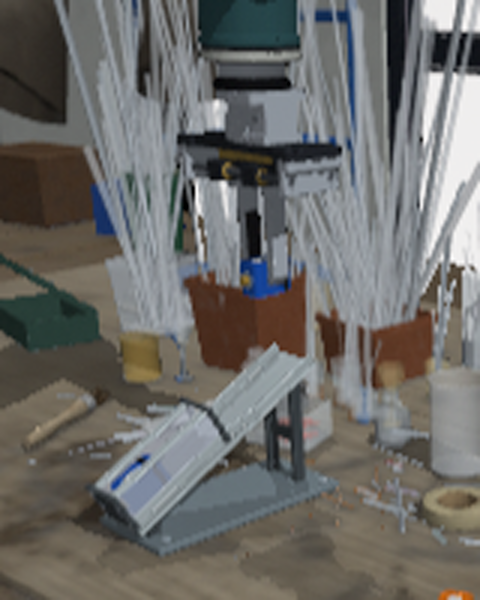

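Call:
jog_arm(commands=[[[20,0,0,0],[45,0,0,0],[60,0,0,0],[64,0,0,0],[64,0,0,0]]])

```text
clock: 8.9
tcp_pos: [0.6325, 0.2209, 0.1665]
orientation: [0.049, 1.571, -0.049]
wrist_force: [0.0, 0.2, 0.1]
grip_width: 0.306
```

```bash
python3 look.py v6 205 105 285 185 9
cat > ov6.py <<'E'
from h import *
import sys,pickle
n=sys.argv[1];x0,y0,x1,y1,F=205,105,285,185,9
p=pickle.load(open(n+'.pkl','rb'));o=manip.get_obs();Rt=R.from_rotvec(o['orientation']).as_matrix();t=o['tcp_pos']
g=cv2.resize(p['pixels'][y0:y1,x0:x1,::-1],None,fx=F,fy=F,interpolation=cv2.INTER_CUBIC)
def dr(X,col): cv2.polylines(g,[((proj(p,X)+.5-[x0,y0])*F).astype(int)],True,col,1)
# cart frame: z up=-tool x ; jaw=cart-90deg => cart x = ? cart y = -jaw... cart yaw = jaw+90
yw=np.arctan2(Rt[1,1],Rt[0,1])+np.pi/2;c,s=np.cos(yw),np.sin(yw)
off=float(sys.argv[2])
for z in(-.0106,.0234): dr([t+[c*(x+off)-s*y,s*(x+off)+c*y,z] for x,y in((.025,.014),(-.025,.014),(-.025,-.014),(.025,-.014))],(0,255,255))
dr([t+[c*(x+off),s*(x+off),.0064] for x in(.025,.033)],(0,0,255))
q=[.5575,.226,3.087];c,s=np.cos(q[2]),np.sin(q[2]);a=np.radians(28)
L=lambda d,y,h:[-.115+d*np.cos(a)+h*np.sin(a),y,.142-d*np.sin(a)+h*np.cos(a)]
for h,cl in((0,(0,255,0)),(.012,(255,0,255))):
  P=np.array([L(0,.028,h),L(0,-.028,h),L(.085,-.028,h),L(.085,.028,h)]); dr(np.c_[q[0]+c*P[:,0]-s*P[:,1],q[1]+s*P[:,0]+c*P[:,1],P[:,2]],cl)
cv2.imwrite('pics/'+n+'o.png',g)
E
python3 ov6.py v6 -0.003
```

```text
8.95 [0.6328 0.2211 0.1672] yaw 1.5087 [ 0.138  0.657 -0.787  1.507  0.487  1.18   0.777] 0.30612731984945224 [ 0.2  0.7 -0. ]
[[ 0.     0.062  0.998]
 [ 0.     0.998 -0.062]
 [-1.     0.     0.   ]]
```

View pics/v6.png

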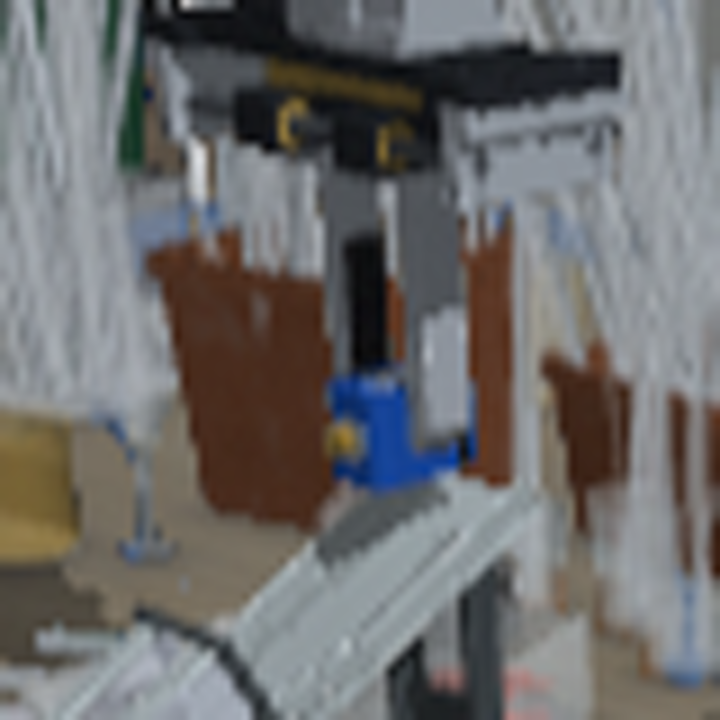

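View pics/v6o.png

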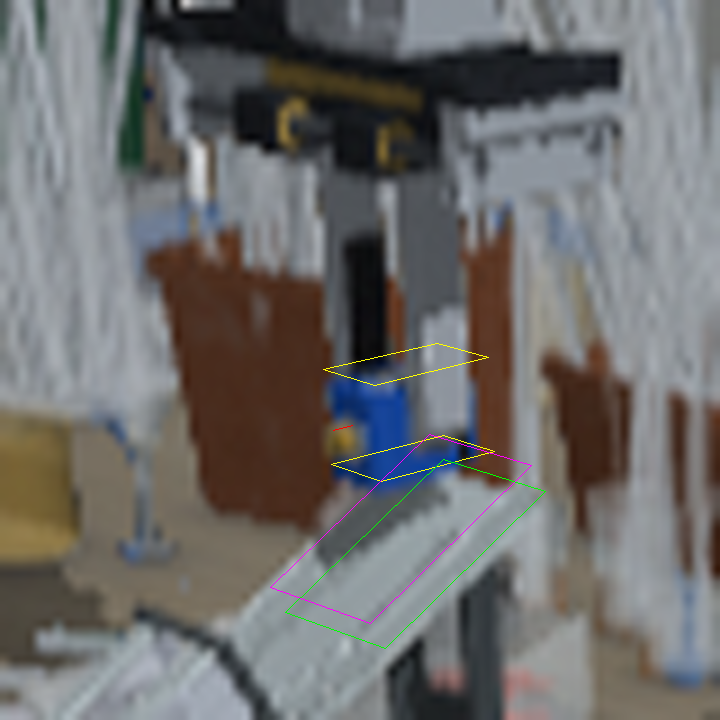

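The nib faces downhill, the cartridge is upright and centred over the tray, and the model offset matches the rail's own offset. I go down to just above contact and let go.

Call:
jog_arm(commands=[[[8,0,0,0],[15,0,0,0],[18,0,0,0],[18,0,0,0],[18,0,0,0]]])

```text
clock: 9.45
tcp_pos: [0.6326, 0.221, 0.1485]
orientation: [0.049, 1.57, -0.048]
wrist_force: [-0.7, 0.4, -0.5]
grip_width: 0.309
```

```bash
python3 look.py v7 205 105 285 185 9
```

```text
9.5 [0.6326 0.2211 0.1487] yaw 1.509 [ 0.133  0.675 -0.778  1.523  0.501  1.151  0.768] 0.3063426874666057 [-0.3  0.4 -0.7]
[[ 0.     0.062  0.998]
 [ 0.     0.998 -0.062]
 [-1.     0.     0.   ]]
```

View pics/v7.png

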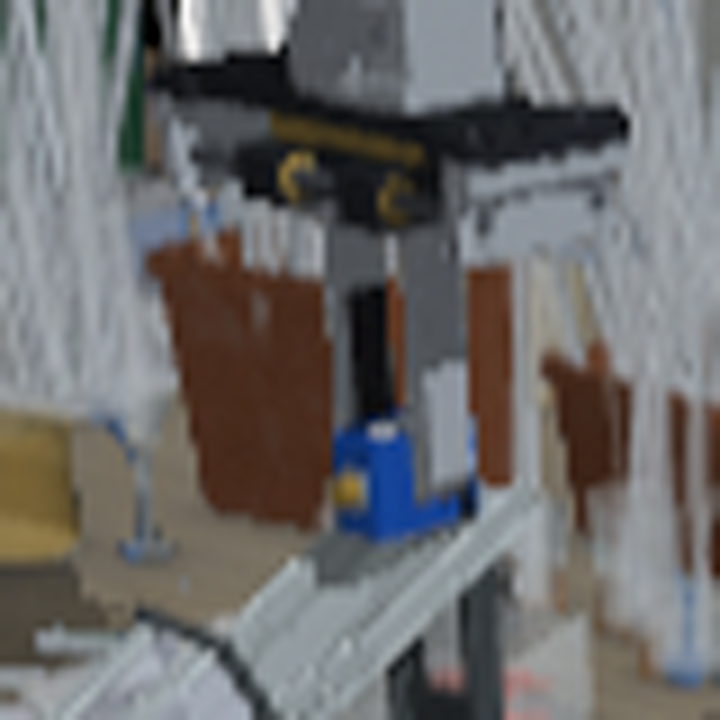

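Cartridge sits low between the tray walls (crop: nib (348,488), rear at (470,490) near the floor), with no contact force yet. Lowering 2 mm and opening.

Call:
jog_arm(commands=[[[2,0,0,0],[2,0,0,0]]])

```text
clock: 9.7
tcp_pos: [0.6326, 0.2211, 0.1466]
orientation: [0.049, 1.57, -0.048]
wrist_force: [-1.0, -0.2, 1.0]
grip_width: 0.305
```

Call:
jog_arm(commands=[[[0,0,0,0],[0,0,0,0],[0,0,0,0],[0,0,0,0],[0,0,0,0],[0,0,0,0],[0,0,0,0],[0,0,0,0]]], fingers=60)

```text
clock: 10.5
tcp_pos: [0.6325, 0.221, 0.1464]
orientation: [0.049, 1.57, -0.048]
wrist_force: [0.4, -0.9, -0.0]
grip_width: 0.639
```

```bash
python3 look.py v8 180 120 280 230 7
```

```text
10.55 [0.6325 0.221  0.1465] yaw 1.509 [ 0.133  0.677 -0.776  1.525  0.502  1.147  0.766] 0.6352404512130759 [-0.1  0.3 -0.3]
[[-0.     0.062  0.998]
 [ 0.     0.998 -0.062]
 [-1.     0.    -0.   ]]
```

View pics/v8.png

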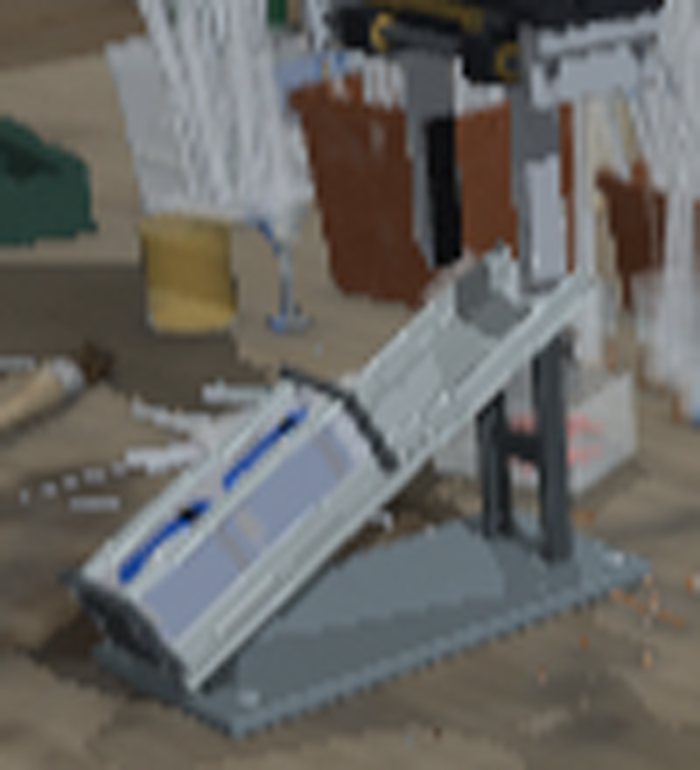

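It slid down the tube. In the crop the new cartridge spans (225,485) to (305,410), with a nib-sized gap to the first one, whose rear is at (207,503). I retract straight up and check again.

Call:
jog_arm(commands=[[[-15,0,0,0],[-45,0,0,0],[-80,0,0,0],[-105,0,0,0],[-115,0,0,0],[-115,0,0,0],[-115,0,0,0],[-115,0,0,0]]])

```text
clock: 11.35
tcp_pos: [0.6322, 0.2207, 0.2601]
orientation: [0.048, 1.572, -0.049]
wrist_force: [-0.8, -0.6, 0.8]
grip_width: 0.635
```

```bash
python3 look.py v9 180 140 330 270 5; python3 - <<'E'
from h import *
import pickle
p=manip.camera('scene')
for l in('nib','seat','orange_cartridge','blue_cartridge'):
  print(l,[(round(d['confidence'],2),np.round(d['centre'],1).tolist()) for d in manip.mark_of(p,l)])
a=pickle.load(open('v8.pkl','rb'))['pixels'].astype(int)[165:230,185:245];b=p['pixels'].astype(int)[165:230,185:245];print(abs(a-b).mean())
print(manip.get_obs()['wrist_force'].round(1))
E
```

```text
11.4 [0.6322 0.2207 0.2602] yaw 1.509 [ 0.153  0.583 -0.824  1.404  0.427  1.341  0.823] 0.6353879980907333 [ 0.5 -0.4  0.5]
[[-0.002  0.062  0.998]
 [-0.     0.998 -0.062]
 [-1.    -0.001 -0.002]]
nib [(0.77, [487.2, 277.7]), (0.74, [444.7, 304.6]), (0.59, [410.2, 278.0]), (0.44, [215.7, 194.6]), (0.26, [211.0, 195.7])]
seat [(0.72, [212.9, 195.3])]
orange_cartridge [(0.55, [311.6, 253.4])]
blue_cartridge [(0.81, [421.9, 280.4]), (0.69, [467.0, 282.1]), (0.67, [446.7, 305.1]), (0.46, [223.3, 191.4])]
1.5869230769230769
[ 0.8 -0.4  0. ]
```

View pics/v9.png

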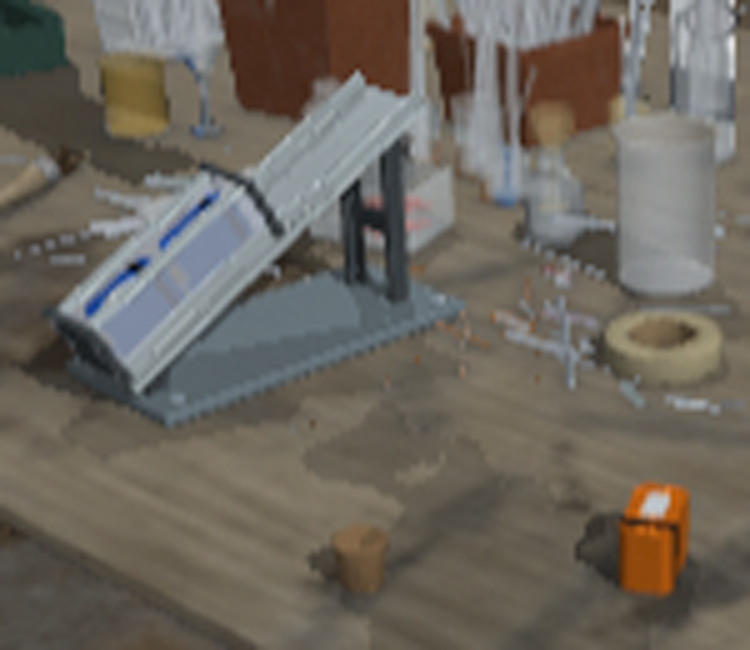

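The new cartridge rests in the tube at (160-215, 195-250) in this crop, directly behind the first. The orange one has not moved and the gripper is clear.

```bash
python3 -c "
from cell import manip
print(manip.hand_in())"
```

```text
the job is handed in; nothing more can be done
None
```

I loaded the leftmost loose blue cartridge into the magazine and handed the job in at about 11.5 s. I gripped it across its width, turned it so the nib faced downhill, lowered it onto the tray and let go. It slid down the tube by itself.

**Last checks:**
- **Seating:** the last picture shows it in the tube behind the first cartridge, right way up, with only a nib-sized gap. It was in the same place about 0.9 s earlier.
- **Nib against seat:** the network put the nib at pixel (211 to 216, 195) and the seat at (213, 195). That is within about 3 px, or 9 mm, inside the 12 mm limit. The nib detections had low confidence (0.44 and 0.26), so the nib-sized gap is the better evidence.
- **Orange cartridge:** its mark was at (311.1, 255.9) at the start and (311.6, 253.4) at the end, which is within the network's noise. The arm never went near it.
- **Robot:** the gripper was retracted well clear, with no contact force.

**What disagreed:**
- **Magazine marks:** the network's marks were up to about 3 px off my fit to its foot and edges. I used the fit.
- **Top camera:** it was blocked, so everything was measured from the scene camera alone.

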